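# Load the right carton into the labelling jig

## Robot

A 7-joint arm with a two-finger parallel gripper is mounted at the origin on the work surface. World frame = base frame: x ahead of the robot, y to its left, z up, the work surface at z = 0. Lengths are in m, angles in rad, forces in N, time in s.
With the tool pointing down it reaches from about 0.425 to 0.95 m from the base axis. Payload 4.7 kg.
Tool frame: the origin (TCP) lies between the finger pads; the fingertips stand 25 mm ahead of it and the grasp point (between the pads) lies 6 mm ahead of it; x points along the fingers, z is the direction in which the jaws open and shut, and the axes are right-handed (so a half turn about x gives the same grasp; the last joint's range is limited). The gripper opens to 85 mm and grips with 20 to 120 N. Pads are 22 mm wide; open, the fingers measure 114 mm over their backs; the gripper's body (76 mm by 85 mm) begins 54 mm behind the grasp point. The pads swing forward as they close: fully open they stand 13 mm farther back than shut.
Start: joints at [-1.151, 0.469, -0.049, 1.532, 0.024, 1.141, -0.082], TCP at [0.293, 0.608, 0.256] pointing down, gripper open.
Joint ranges: [-2.59, 2.59], [-0.33, 1.99], [-1.39, 1.29], [0.1, 2.45], [-1.04, 4.18], [0.21, 1.99], [-2.66, 2.66]. Speed limits (rad/s): [2.57, 2.57, 3.14, 3.14, 3.14, 3.14, 3.14].

## Interface

Orientations are given as a 3x3 rotation matrix whose columns are the frame's x, y, z axes.
In Python, from rig import * gives the robot as it stands. Calls block until the motion is done:
- movep(position, orientation): joint-space move of the TCP to a pose.
- move_l(position, attitude=None, feed=0.15, until_force=None): straight line of the TCP; attitude=None keeps the orientation; feed is the mean speed in m/s. With until_force (N) it stops when the force on the tool has changed by that much, and returns True; else False.
- move_joints(angles): joint-space move.
- command_gripper(opening, newtons=None): finger opening in m; newtons is the grip in N (None keeps the last); returns when the fingers have stopped.
- sleep(seconds).
- inverse_kinematics(position, orientation): joint angles nearest the present ones, or None.
- sense(): the state.
- camera(name): name is "side" or "top" or "wrist"; returns (picture, depth): 420x560x3 uint8, red, green, blue; 420x560 float32, m along the optical axis (not along the pixel's ray), 0 where there is no reading.
- camera_params(name): a dict with "K" (3x3 intrinsics, pixels), "position" and "rotation" of the camera in the world; the wrist camera has in their place "tool_from_camera" (4x4, takes a point from camera to tool coordinates, whose origin is the TCP and whose axes are the tool frame's). Camera axes: x right, y down, z forward; pixel columns grow to the right and rows downward; lengths in m; the calibration is good to about 2 mm. A picture is of the moment at which its call begins: read the wrist's pose just before it. camera_params takes no time and is no camera call.
A pose or a line that the arm cannot do raises Unreachable and nothing moves.
- finish_job(): hands the job in, once; it reports no verdict.
The state is a dict: "time_s": time; "joint_pos": joint angles; "qd": joint speeds; "joint_efforts": joint torques, N m; "position": TCP position; "tcp_rot": TCP orientation; "wrist_force": force on the tool from outside, world axes, zero at the start; "ft_torque": the same for the moment, N m; "finger_gap": finger opening in m.
Only numpy, scipy, OpenCV 4.12 (cv2) and the standard library are available. Lean on these libraries where they do the work, as an engineer would, in place of code of your own. Each camera call takes 0.05 s, during which the arm holds its last target.

## Task

One of the three look-alike white cartons is the right width for the labelling jig's lane: it just fits between the two aluminium side guides. Slide that carton lengthwise into the lane, fully home against the blue back stop, then swing the orange gate fully shut behind it. Leave the other two cartons, the bottle and the tape roll where they are, and let go of everything at the end.

Things in the scene. Friction and masses are not known exactly. Their poses are not given: they have to be found in the camera images.
- carton_a: white product carton with a blue band and a small green patch on top, 66 mm wide (its x) by 100 mm long (its y) by 60 mm tall, about 0.3 kg, loose, standing on the bench; origin at the centre of its underside, z up. Same print as the other two cartons, only the width differs
- carton_b: white product carton with a blue band and a small green patch on top, 80 mm wide (its x) by 100 mm long (its y) by 60 mm tall, about 0.3 kg, loose, standing on the bench; origin at the centre of its underside, z up. Same print as the other two cartons, only the width differs
- carton_c: white product carton with a blue band and a small green patch on top, 94 mm wide (its x) by 100 mm long (its y) by 60 mm tall, about 0.3 kg, loose, standing on the bench; origin at the centre of its underside, z up. Same print as the other two cartons, only the width differs
- jig: labelling jig fixed to the bench, with no floor of its own. Origin at bench height at the centre of the lane's mouth; x points into the lane (roughly world +y), y roughly towards the robot. Lane 86 mm wide (y = -43 to +43 mm) between two aluminium side guides 16 mm thick, 45 mm high, x = 0 to 112 mm, mouth ends rounded (8 mm radius). Gate hinge axis at x = -10, y = +68 mm, its dark pin 56 mm high
- stop (a point): centre of the front face of the jig's blue back stop, at jig x = 104 mm, 30 mm above the bench. A carton fully home touches it: its centre is then at jig x = 54 mm and its rear end at x = 4 mm, just inside the mouth
- gate (a joint): angle of the orange gate about its upright hinge (rad): 0 = fully shut (a stop), bar lying along the jig's -y across the mouth; grows as it opens outwards, 1.57 = bar along the jig's -x, 2.2 = fully open. Stays where left; a push of 1 to 2 N moves it. Shut, its inner face is at jig x = -4 mm: it shuts only behind a carton that is home
- gate_hinge (a point): on the gate's hinge axis, at the bar's mid-height, 34 mm above the bench
- gate_tip (a point): middle of the free end of the orange gate bar, 80 mm from the hinge axis; the bar is 12 mm thick and reaches from 18 to 50 mm above the bench
- bottle: amber bottle, 44 mm across, 140 mm tall, loose, standing; origin at the centre of its underside; leave alone
- tape_roll: cardboard tape core lying flat, 100 mm across, 45 mm tall, loose; origin at the centre of its underside; leave alone

How it is judged:
On the way, in this order (a step that is already met when the one before it is completed fails the run):
1. the carton that fits is fully home in the lane against the back stop, with the gate still open (x of carton_b in the frame of jig between 0.048 and 0.058 m and y of carton_b in the frame of jig between -0.008 and 0.008 m and angle between the y axis of carton_b and the x axis of jig, either way round below 0.1 rad and angle between carton_b's own z axis and vertical below 0.06 rad and height (world z) of carton_b below 0.006 m and value of joint gate above 0.5 rad), for 0.1 s.
2. the gate is fully shut behind it (value of joint gate below 0.07 rad), for 0.2 s.
At the end, for the whole second after the job is handed in: the 80 mm wide carton stands upright on the bench inside the lane, lengthwise within 0.1 rad, within 6 mm of the back stop, at rest; the gate is shut to within 0.07 rad; the other cartons, the bottle and the tape roll are within 30 mm of where they started (x of carton_b in the frame of jig between 0.048 and 0.058 m and y of carton_b in the frame of jig between -0.008 and 0.008 m and angle between the y axis of carton_b and the x axis of jig, either way round below 0.1 rad and angle between carton_b's own z axis and vertical below 0.06 rad and height (world z) of carton_b below 0.006 m and value of joint gate below 0.07 rad and linear speed of carton_b below 0.01 m/s and distance of each of carton_a, carton_c, bottle, tape_roll from where it was at the start of the episode below 0.03 m); the robot touches nothing.
It fails at once if the narrow carton is disturbed (moved 30 mm or more, or tipped) (distance of carton_a from where it was at the start of the episode above 0.03 m or angle between carton_a's own z axis and vertical above 0.3 rad).
It fails at once if the wide carton is disturbed (moved 30 mm or more, or tipped) (distance of carton_c from where it was at the start of the episode above 0.03 m or angle between carton_c's own z axis and vertical above 0.3 rad).
It fails at once if the bottle is disturbed (moved 30 mm or more, or tipped) (distance of bottle from where it was at the start of the episode above 0.03 m or angle between bottle's own z axis and vertical above 0.3 rad).
It fails at once if the tape roll is disturbed (moved 30 mm or more, or tipped) (distance of tape_roll from where it was at the start of the episode above 0.03 m or angle between tape_roll's own z axis and vertical above 0.3 rad).
It also fails if it takes over 72 s, if anything falls off the work surface, if the arm or the gripper's body presses on something with over 40 N, if the wrist force passes 120 N, or if a joint passes its speed limit or range.

## Working session

There is one attempt and no reset: what is moved stays moved. The work goes in short steps, each a Python script; the robot and the scene stay as the last script left them, time stands still between calls to the robot, and variables do not carry over. Pictures are saved under pics/ and viewed, and the job is handed in when it is done.

```bash
ls; mkdir -p pics
python3 - <<'E'
from rig import *
import cv2
s=sense();print(s['time_s'],s['position'],s['finger_gap'])
for n in("top","side"):
    p,d=camera(n);cv2.imwrite(f'pics/{n}0.png',p[:,:,::-1]);
    import numpy as np;np.savez(f'{n}0.npz',p=p,d=d)
    c=camera_params(n);print(n,c)
print(camera_params("wrist"))
E
```

```text
pics
0.0 [0.29264939 0.60767403 0.25526142] 0.08521822285656627
top {'K': array([[486.27424048,   0.        , 284.87974456],
       [  0.        , 486.27424048, 216.0118704 ],
       [  0.        ,   0.        ,   1.        ]]), 'position': array([ 0.31708034, -0.04710701,  1.28346391]), 'rotation': array([[ 0.01712234, -0.98578179,  0.16715586],
       [-0.99984178, -0.01768725, -0.00189129],
       [ 0.00482093, -0.16709703, -0.98592867]])}
side {'K': array([[473.46969452,   0.        , 287.06563743],
       [  0.        , 473.46969452, 200.40960457],
       [  0.        ,   0.        ,   1.        ]]), 'position': array([ 0.08481852, -0.4997886 ,  0.8376105 ]), 'rotation': array([[ 0.75870184, -0.49439088,  0.42420418],
       [-0.65121268, -0.59272373,  0.47392049],
       [ 0.01713392, -0.63581149, -0.77165419]])}
{'K': array([[370.45634393,   0.        , 277.41526672],
       [  0.        , 370.45634393, 208.16997043],
       [  0.        ,   0.        ,   1.        ]]), 'tool_from_camera': array([[ 8.37407316e-04, -3.12252053e-01,  9.49998923e-01,
        -1.18398039e-01],
       [ 8.69216857e-04, -9.49998670e-01, -3.12252736e-01,
         8.01131232e-02],
       [ 9.99999272e-01,  1.08723780e-03, -5.24121088e-04,
         4.70990217e-04],
       [ 0.00000000e+00,  0.00000000e+00,  0.00000000e+00,
         1.00000000e+00]])}
```

View pics/top0.png

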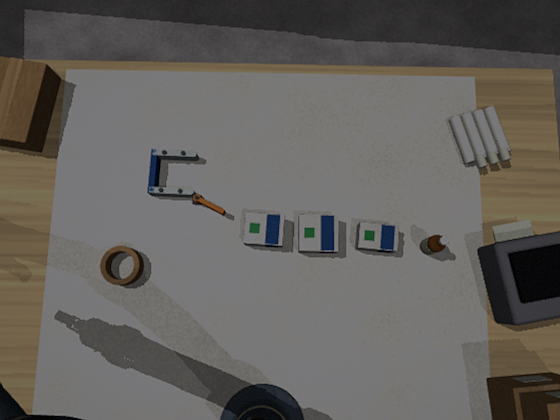

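View pics/side0.png

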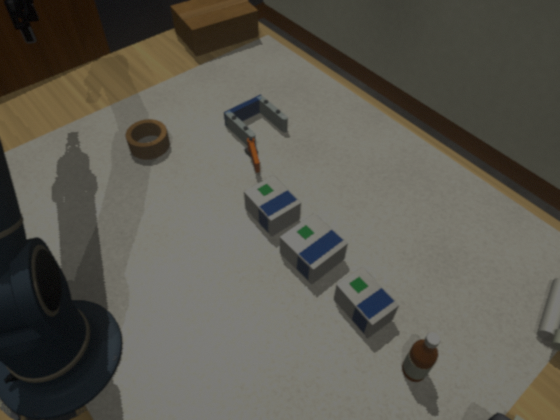

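The top view shows the jig, with its blue stop at about (154,172) and its mouth at about x=195. The gate is open, running from (195,197) to (230,215). The cartons are at (264,229), (318,232) and (377,236), the tape roll at (122,266) and the bottle at (434,244). The left carton looks to be the middle width. Next I'll measure with depth and rays.

```bash
cat > h.py <<'E'
import numpy as np, cv2
def cloud(d,c):
    K=c['K'];v,u=np.mgrid[:d.shape[0],:d.shape[1]]
    P=np.stack([(u-K[0,2])/K[0,0]*d,(v-K[1,2])/K[1,1]*d,d],-1)
    return P@c['rotation'].T+c['position']
def ray(uv,c):
    K=c['K'];uv=np.atleast_2d(uv).astype(float)
    r=np.stack([(uv[:,0]-K[0,2])/K[0,0],(uv[:,1]-K[1,2])/K[1,1],np.ones(len(uv))],1)
    return r@c['rotation'].T
def onplane(uv,c,z):
    r=ray(uv,c);return c['position']+r*((z-c['position'][2])/r[:,2])[:,None]
def tri(uv1,c1,uv2,c2):
    r1=ray(uv1,c1)[0];r2=ray(uv2,c2)[0]
    A=np.stack([r1,-r2],1);t=np.linalg.lstsq(A,c2['position']-c1['position'],rcond=None)[0]
    a=c1['position']+t[0]*r1;b=c2['position']+t[1]*r2
    return (a+b)/2,np.linalg.norm(a-b)
def cents(p,kind,amin=12):
    h=cv2.cvtColor(p,cv2.COLOR_RGB2HSV)
    lo,hi={'green':((45,110,40),(80,255,255)),'blue':((105,120,30),(130,255,255)),'orange':((5,170,60),(16,255,255))}[kind]
    m=cv2.inRange(h,lo,hi);n,l,s,c=cv2.connectedComponentsWithStats(m)
    return [(c[i].round(2),s[i,4],s[i,:4]) for i in range(1,n) if s[i,4]>=amin],m
E
python3 - <<'E'
from rig import *
from h import *
ct,cs=camera_params('top'),camera_params('side')
T=np.load('top0.npz');S=np.load('side0.npz')
G={}
for n,I,c in(('top',T,ct),('side',S,cs)):
    P=cloud(I['d'],c)
    for k in('green','blue','orange'):
        r,m=cents(I['p'],k)
        for q in r: print(n,k,q[0],q[1],P[int(q[0][1]),int(q[0][0])].round(3))
P=cloud(T['d'],ct)
print('bench',np.median(P[300:340,180:330,2]),P[300:340,180:330,2].std())
# height mask
m=((P[...,2]>.045)&(P[...,2]<.075)&(P[...,0]>.3)&(P[...,0]<.75)&(np.abs(P[...,1])<.6)).astype(np.uint8)
n,l,s,c=cv2.connectedComponentsWithStats(m)
for i in range(1,n):
    if s[i,4]>100:
        q=P[l==i];z=np.median(q[:,2]);
        r=cv2.minAreaRect((q[:,:2]*1000).astype(np.float32));print(s[i],'z',z.round(4),[np.round(a,1) for a in r])
E
```

```text
top green [254.16 227.59] 83 [0.495 0.029 0.059]
top green [309. 232.] 81 [ 0.485 -0.111  0.06 ]
top green [369.05 235.06] 82 [ 0.479 -0.263  0.065]
top blue [152.34 171.68] 203 [0.64  0.3   0.047]
top blue [272.32 228.74] 354 [ 0.493 -0.017  0.063]
top blue [327.1  232.53] 435 [ 0.485 -0.157  0.064]
top blue [387.19 236.91] 289 [ 0.478 -0.309  0.061]
top orange [208.98 204.49] 139 [0.555 0.15  0.047]
side green [264.97 189.45] 71 [0.492 0.031 0.065]
side green [305.16 231.84] 96 [ 0.486 -0.108  0.064]
side green [358.36 284.53] 131 [ 0.481 -0.261  0.062]
side blue [243.58 104.78] 77 [0.642 0.304 0.048]
side blue [277.56 202.92] 331 [ 0.492 -0.013  0.062]
side blue [320.35 246.86] 520 [ 0.485 -0.154  0.063]
side blue [374.81 303.15] 463 [ 0.476 -0.306  0.06 ]
side orange [253.17 151.37] 108 [0.552 0.146 0.054]
bench 0.0012046128726860283 0.07208801509484988
[147 160   9  34 116] z 0.0468 [array([625.4, 301.5]), array([17. , 88.6]), np.float64(88.8)]
[155 187  39   8 145] z 0.0471 [array([587.9, 240.2]), array([99.7, 16.1]), np.float64(88.5)]
[193 195  31  20 164] z 0.0504 [array([552.5, 149.9]), array([88.4, 15.6]), np.float64(62.2)]
[ 243  213   41   34 1248] z 0.0605 [array([490.8,   5. ]), array([100. ,  81.2]), np.float64(87.0)]
[ 298  215   40   38 1455] z 0.0605 [array([ 482.4, -133.6]), array([98.7, 94.6]), np.float64(89.9)]
[ 357  222   42   30 1058] z 0.0605 [array([ 475.6, -286.4]), array([101.5,  66.9]), np.float64(85.2)]
[482 245  20  65 334] z 0.06 [array([ 378.9, -568.2]), array([160.2,  10.2]), np.float64(8.8)]
[100 246  39  39 271] z 0.0467 [array([390.3, 369.1]), array([97.3, 89.9]), np.float64(60.8)]
```

Run:
```python
import cv2,numpy as np
for n,(x0,y0,x1,y1) in(('top',(140,135,300,255)),('side',(210,80,350,240))):
    p=np.load(n+'0.npz')['p'][y0:y1,x0:x1,::-1]
    cv2.imwrite(f'pics/{n}0z.png',cv2.convertScaleAbs(cv2.resize(p,None,fx=5 if n=='top' else 3.7,fy=5 if n=='top' else 3.7,interpolation=2),alpha=1.5))
```

```text
(no output)
```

View pics/top0z.png

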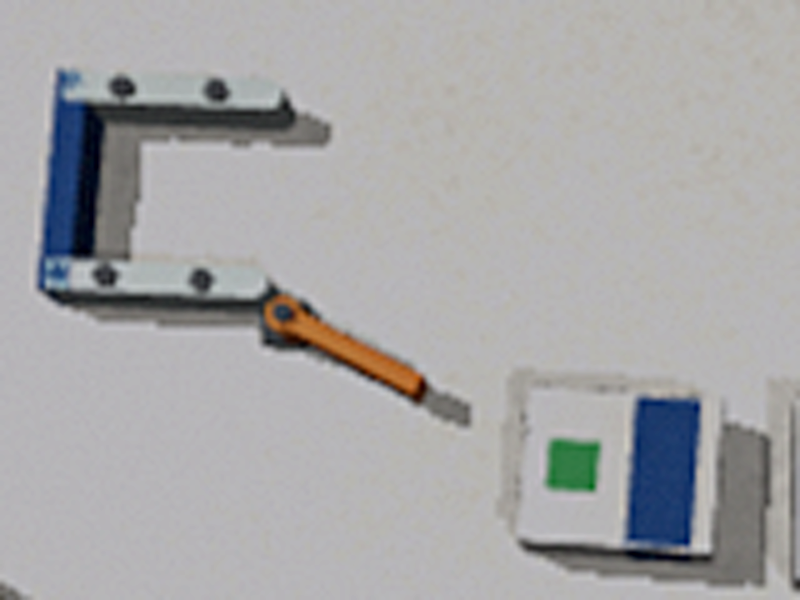

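View pics/side0z.png

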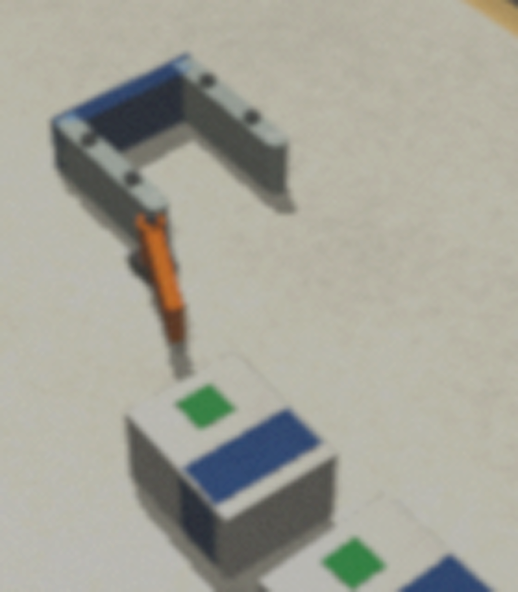

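Run:
```python
from rig import *
from h import *
ct,cs=camera_params('top'),camera_params('side')
for nm,a,b in(('b green',(254.16,227.59),(264.97,189.45)),('c green',(309,232),(305.16,231.84)),('a green',(369.05,235.06),(358.36,284.53))):
    q,e=tri(a,ct,b,cs);print(nm,q.round(4),round(e,4))
s=sense();print(s['tcp_rot'].round(3))
R0=np.array([[0,0,1],[0,1,0],[-1,0,0]],float);R1=R0*np.array([1,-1,-1])
for p in((.48,-.03,.3),(.48,-.03,.03),(.64,.12,.03),(.64,.17,.04),(.58,.1,.3)):
    for R in(R0,R1):
        q=inverse_kinematics(p,R);print(p,None if q is None else np.round(q,2))
```

```text
b green [0.4924 0.0277 0.066 ] 0.0
c green [ 0.4836 -0.1111  0.0661] 0.0001
a green [ 0.4788 -0.2629  0.066 ] 0.0006
[[-0.001 -0.901  0.434]
 [-0.002  0.434  0.901]
 [-1.    -0.    -0.002]]
(0.48, -0.03, 0.3) [-0.54  0.11  0.57  1.95 -0.06  1.11  0.05]
(0.48, -0.03, 0.3) None
(0.48, -0.03, 0.03) [-0.27  0.51  0.31  2.18 -0.32  0.49  0.29]
(0.48, -0.03, 0.03) [-0.7   0.69  0.91  2.2  -0.92  0.69 -2.28]
(0.64, 0.12, 0.03) [-0.49  0.71  0.34  1.78 -0.34  0.72  0.03]
(0.64, 0.12, 0.03) [-0.02  0.71 -0.33  1.74  0.32  0.74  2.63]
(0.64, 0.17, 0.04) [-0.53  0.7   0.3   1.74 -0.29  0.74 -0.08]
(0.64, 0.17, 0.04) [-0.09  0.71 -0.34  1.71  0.32  0.77  2.56]
(0.58, 0.1, 0.3) [-0.59  0.3   0.45  1.71 -0.14  1.16 -0.11]
(0.58, 0.1, 0.3) [ 0.57  0.54 -1.17  1.65  0.52  1.3   2.45]
```

The triangulated carton tops come out at about 66 mm and the depth reading at 60.5 mm, so the fixed cameras carry a few mm of bias. I'll refine the jig and carton_b poses with the wrist camera.

```bash
cat >> h.py <<'E'
R0=np.array([[0,0,1],[0,1,0],[-1,0,0]],float)
def Rz(a): 
    c,s=np.cos(a),np.sin(a);return np.array([[c,-s,0],[s,c,0],[0,0,1]])
def wshot(name):
    import rig
    s=rig.sense();p,d=rig.camera('wrist');w=rig.camera_params('wrist');M=w['tool_from_camera']
    R=s['tcp_rot'];c=dict(K=w['K'],rotation=R@M[:3,:3],position=s['position']+R@M[:3,3])
    cv2.imwrite(f'pics/{name}.png',cv2.convertScaleAbs(p[:,:,::-1],alpha=1.3));np.savez(f'{name}.npz',p=p,d=d,**c)
    return p,d,c
E
python3 - <<'E'
from rig import *
from h import *
movep((.60,.22,.28),R0);wshot('wj1')
move_l((.60,.16,.28),feed=.2);wshot('wj2')
movep((.49,0.04,.24),R0);wshot('wb1')
move_l((.49,-.01,.24),feed=.2);wshot('wb2')
print(sense()['time_s'])
E
```

```text
3.6583
```

View pics/wj1.png

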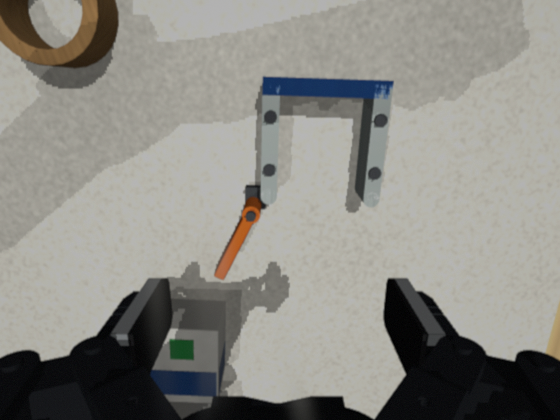

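View pics/wb2.png

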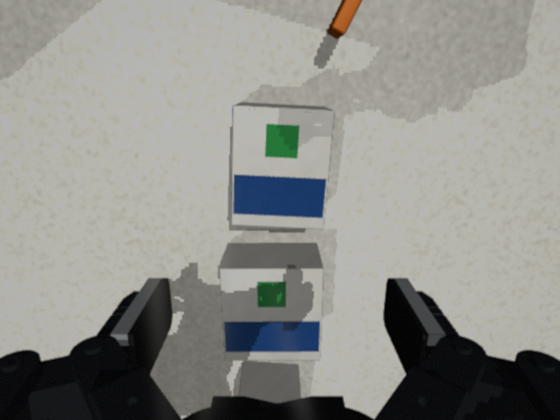

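Run:
```python
from h import *
for n in('wj1','wj2','wb1','wb2'):
    f=np.load(n+'.npz');c={k:f[k] for k in('K','rotation','position')};P=cloud(f['d'],c);z=P[...,2]
    ok=f['d']>0
    print(n,'bench',np.median(z[ok&(np.abs(z)<.012)]).round(4))
    for k in('green','blue','orange'):
        for q in cents(f['p'],k,60)[0]: print(k,q[0],q[1],q[2])
    m=(ok&(z>.035)&(z<.075)).astype(np.uint8)
    n_,l,s,cc=cv2.connectedComponentsWithStats(m)
    for i in range(1,n_):
        if s[i,4]>300:
            q=P[l==i];print(s[i],'z',np.median(q[:,2]).round(4),q[:,:2].min(0).round(3),q[:,:2].max(0).round(3),[np.round(a,2) for a in cv2.minAreaRect((q[:,:2]*1000).astype(np.float32))])
```

```text
wj1 bench 0.0016
green [181.3  349.07] 408 [170 340  23  19]
blue [324.2   87.35] 2066 [263  77 130  22]
blue [177.73 382.14] 1033 [150 370  54  25]
orange [242.55 228.37] 716 [227 197  34  73]
[   0    0  105   67 2959] z 0.0454 [0.357 0.319] [0.446 0.374] [array([401.54, 346.4 ]), array([89.94, 54.15]), np.float64(0.23)]
[ 261   77  133  131 6279] z 0.046 [0.583 0.188] [0.703 0.311] [array([642.69, 249.77]), array([120.28, 118.25]), np.float64(88.48)]
[ 214  202   47   78 1121] z 0.0511 [0.533 0.109] [0.582 0.191] [array([557.38, 150.3 ]), array([88.32, 17.71]), np.float64(63.81)]
[ 150  314   72   90 5141] z 0.0612 [ 0.457 -0.047] [0.536 0.056] [array([495.98,   5.33]), array([101.67,  76.52]), np.float64(87.32)]
wj2 bench 0.0016
green [179.43 299.34] 349 [170 289  19  21]
green [180.22 403.87] 289 [168 397  23  16]
blue [329.17  10.3 ] 2261 [261   0 137  23]
blue [182.9 337. ] 832 [162 324  40  26]
orange [235.17 179.02] 934 [212 138  47  85]
[ 259    0  140  144 7608] z 0.0459 [0.583 0.189] [0.703 0.31 ] [array([642.72, 250.23]), array([119.69, 118.33]), np.float64(88.58)]
[ 210
[... 1126 characters left out ...]
97] 619 [258 283  27  23]
blue [278.66 195.78] 3300 [234 176  91  41]
blue [272.27 336.27] 2605 [226 322  93  29]
orange [344.98  14.86] 513 [332   0  29  34]
[329   0  34  37 649] z 0.0504 [0.532 0.108] [0.554 0.134] [array([542.7 , 122.34]), array([27.39, 12.  ]), np.float64(62.9)]
[  231   104   104   126 11772] z 0.0611 [ 0.452 -0.046] [0.536 0.057] [array([493.7 ,   5.35]), array([99.86, 80.2 ]), np.float64(87.14)]
[  219   256   105   105 10387] z 0.0611 [ 0.439 -0.185] [ 0.533 -0.083] [array([ 486.09, -133.79]), array([ 94.04, 101.86]), np.float64(0.16)]
[238 381  63  22 999] z 0.0464 [ 0.451 -0.241] [ 0.516 -0.233] [array([ 483.53, -236.67]), array([ 3.82, 65.8 ]), np.float64(85.26)]
```

The wrist view shows the jig stop at (263–392, 77–98), the mouth at about row 203, the gate pin at (250,215) and the gate tip at (220,275). carton_b measures 80 mm wide, its neighbour 94 mm, so it is the right one. Next come ray checks of the jig's yaw and heights across the two wrist views.

Run:
```python
from h import *
def ld(n):
    f=np.load(n+'.npz');return f['p'],{k:f[k] for k in('K','rotation','position')}
def blobs(p,kind):
    if kind in('green','blue','orange'): return [q[0] for q in cents(p,kind,60)[0]]
    g=cv2.cvtColor(p,cv2.COLOR_RGB2GRAY);m=cv2.inRange(g,0,60)
    n,l,s,c=cv2.connectedComponentsWithStats(m)
    return [c[i] for i in range(1,n) if 40<s[i,4]<200 and .7<s[i,2]/s[i,3]<1.4]
(p1,c1),(p2,c2)=ld('wj1'),ld('wj2')
a,b=blobs(p1,'dark'),blobs(p2,'dark')
print(np.round(a,1).tolist());print(np.round(b,1).tolist())
for x in a:
    for y in b:
        q,e=tri(x,c1,y,c2)
        if e<.002 and .0<q[2]<.1:print('pt',q.round(4),round(e,4),'onplane',onplane(x,c1,q[2])[0].round(4))
(p1,c1),(p2,c2)=ld('wb1'),ld('wb2')
for k in('green','blue'):
    a=blobs(p1,k)[0];b=blobs(p2,k)[0];q,e=tri(a,c1,b,c2);print('b',k,q.round(4),round(e,4))
# carton b blue band edges by minAreaRect on plane 0.061
for p,c in((p1,c1),(p2,c2)):
    m=cents(p,'blue',60)[1];m[300:]=0
    uv=np.argwhere(m)[:,::-1];P=onplane(uv,c,.061)[:,:2]*1000
    print('band',cv2.minAreaRect(P.astype(np.float32)))
```

```text
[[269.8, 116.8], [380.1, 120.1], [268.7, 169.7], [374.1, 173.1], [250.3, 215.5]]
[[267.9, 43.5], [384.5, 46.4], [267.0, 102.4], [378.4, 105.6], [247.9, 152.5], [189.6, 271.2]]
pt [0.5919 0.276  0.0449] 0.0001 onplane [0.5919 0.276  0.0449]
pt [0.6942 0.2736 0.0458] 0.0002 onplane [0.6943 0.2736 0.0458]
pt [0.5908 0.2264 0.0468] 0.0001 onplane [0.5908 0.2264 0.0468]
pt [0.6928 0.2236 0.0467] 0.0001 onplane [0.6929 0.2236 0.0467]
pt [0.5725 0.1812 0.0517] 0.0 onplane [0.5725 0.1812 0.0517]
b green [0.4948 0.0296 0.0615] 0.0
b blue [ 0.4926 -0.0161  0.0613] 0.0001
band ((492.5419006347656, -16.654823303222656), (32.514930725097656, 74.3916015625), 87.03849029541016)
band ((492.5332336425781, -16.50634002685547), (32.34771728515625, 74.5142593383789), 87.13711547851562)
```

Two-view results agree: the guide screws sit at z≈46 mm, and the lane midline and hinge pin match the depth fit within 1 mm. carton_b's top is at 61 mm, its centre at (0.4937, 0.0054), yaw −2.9°. The jig origin is (0.641, 0.190), yaw −1.45°. I'll grip carton_b near its rear so the fingers never enter the lane.

```bash
cat >> h.py <<'E'
JY=np.deg2rad(-1.47)
JU=np.array([-np.sin(JY),np.cos(JY)]);JV=np.array([-np.cos(JY),-np.sin(JY)])
JO=np.array([.6425,.2500])-.060*JU
def J(x,y,z): return tuple(JO+x*JU+y*JV)+(z,)
def toJ(p): d=np.asarray(p)[:2]-JO; return d@JU,d@JV
E
python3 - <<'E'
from rig import *
from h import *
print('JO',JO,'hinge',J(-.01,.068,0))
cy=np.deg2rad(-2.9);cu=np.array([-np.sin(cy),np.cos(cy)])
g=np.array([.4937,.0054])-.036*cu
R=Rz(cy)@R0
command_gripper(.085)
movep((*g,.12),R)
print(move_l((*g,.075),feed=.12,until_force=6))
hit=move_l((*g,.045),feed=.06,until_force=6)
s=sense();print('hit',hit,s['position'],s['wrist_force'].round(2),s['time_s'])
if not hit:
    command_gripper(.06,45);s=sense();print('gap',s['finger_gap'],s['wrist_force'].round(2))
    wshot('g1')
E
```

```text
JO [0.64096079 0.19001975] hinge (np.float64(0.5727266324195243), np.float64(0.18176747713531458), 0)
False
hit False [ 0.49180157 -0.03071104  0.04474738] [-0.22 -0.15 -0.96] 5.6083
gap 0.07911240329554858 [ 1.14 -0.59  1.31]
```

View pics/g1.png

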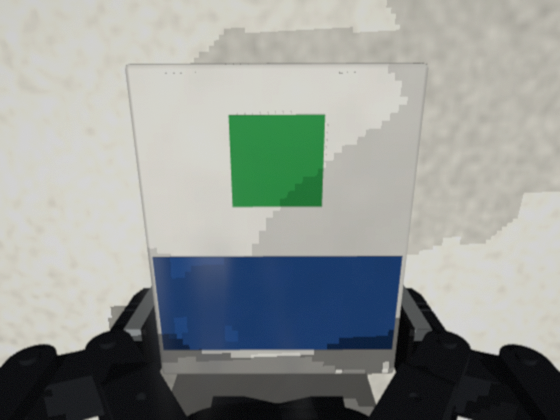

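The carton is held square between the pads, with its nose at row 65 and columns 127–427, and the gap reads 79 mm. I'll lift it slightly, move across clear of the gate tip and line it up with the lane.

Run:
```python
from rig import *
from h import *
s=sense();p=s['position']
move_l((p[0],p[1],p[2]+.004),feed=.05)
R=Rz(JY)@R0
x,y,_=J(-.205,0,0); print(x,y)
move_l((x,y,p[2]+.004),R,feed=.12)
move_l(J(-.125,0,p[2]+.004),R,feed=.12)
s=sense();print('gap',s['finger_gap'],s['wrist_force'].round(2),'jig',toJ(s['position']),s['time_s'])
wshot('m1')
```

```text
0.6357018157710842 -0.014912786952970075
gap 0.07927058474117601 [ 0.42 -0.38 -0.97] jig (np.float64(-0.12618926735912037), np.float64(1.956808731709979e-05)) 8.3
```

View pics/m1.png

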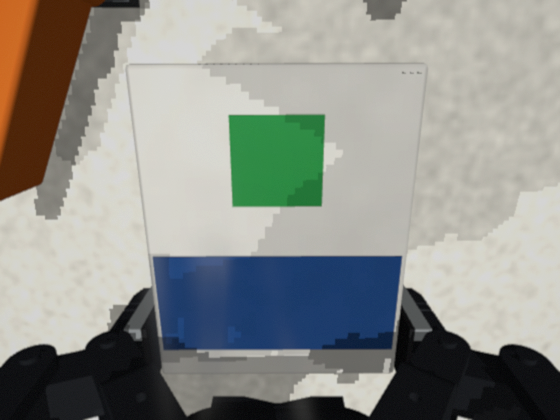

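The carton is still square in the grip, and the gate (left, columns 0–95) is clear of it. Now I'll insert it.

Run:
```python
from rig import *
from h import *
z=sense()['position'][2]
h=move_l(J(-.075,0,z),feed=.06,until_force=10)
s=sense();print(h,toJ(s['position']),s['wrist_force'].round(2))
if not h:
    h=move_l(J(-.03,0,z),feed=.06,until_force=10)
    s=sense();print(h,toJ(s['position']),s['wrist_force'].round(2))
if not h:
    h=move_l(J(-.03,0,z-.0045),feed=.03,until_force=10)
    s=sense();print('down',h,toJ(s['position']),s['position'][2],s['wrist_force'].round(2),s['time_s'])
wshot('i1')
for n in('top','side'):
    p,d=camera(n);np.savez(n+'1.npz',p=p,d=d)
    x0,y0=(120,120) if n=='top' else(200,60)
    cv2.imwrite(f'pics/{n}1.png',cv2.convertScaleAbs(cv2.resize(p[y0:y0+140,x0:x0+180,::-1],None,fx=4,fy=4),alpha=1.5))
```

```text
False (np.float64(-0.0757180870602281), np.float64(-1.1040005947017368e-05)) [ 0.52  0.2  -2.47]
False (np.float64(-0.030639216566596024), np.float64(-1.1394391403962253e-05)) [ 0.04 -0.41 -1.27]
down True (np.float64(-0.030745215035811117), np.float64(-0.0007011553942023582)) 0.04536868802801127 [0.55 0.64 4.55] 10.4667
```

View pics/i1.png

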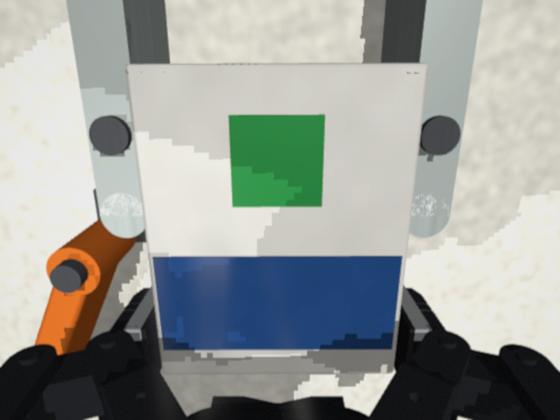

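View pics/side1.png

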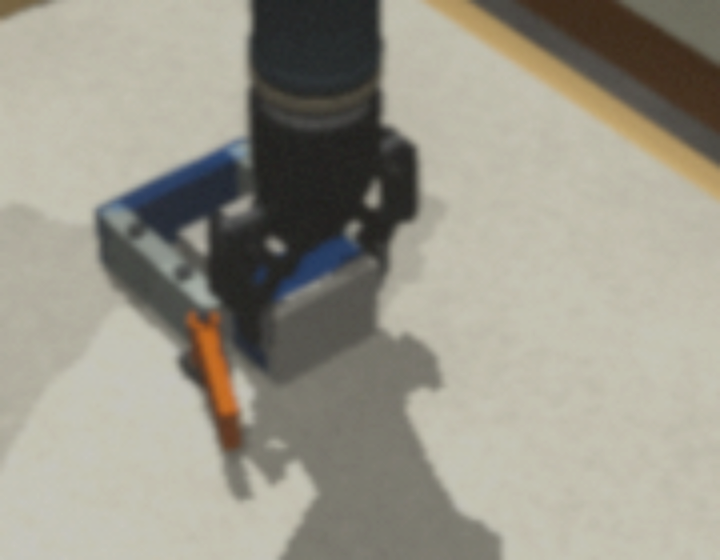

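The carton is down, centred between the guides (edges at columns 143 and 411 against guide faces at about 147 and 412). I'll release it, go round behind with the fingers closed and push it home.

Run:
```python
from rig import *
from h import *
R=Rz(JY)@R0
command_gripper(.085);s=sense();p=s['position'];print(s['finger_gap'],s['wrist_force'].round(2))
h=move_l((p[0],p[1],.13),feed=.15,until_force=10);print('up',h)
move_l(J(-.095,0,.13),R,feed=.2)
command_gripper(0.0,30)
h=move_l(J(-.095,0,.05),R,feed=.12,until_force=8);print('dn',h)
h=move_l(J(-.02,0,.05),R,feed=.07,until_force=10)
s=sense();print('push1',h,toJ(s['position']),s['wrist_force'].round(2))
if not h:
    h=move_l(J(0.0,0,.05),R,feed=.03,until_force=12)
    s=sense();print('push2',h,toJ(s['position']),s['wrist_force'].round(2),s['time_s'])
wshot('p1')
```

```text
0.08506855556735775 [-0.61 -0.22  0.01]
up False
dn False
push1 False (np.float64(-0.01975724550229719), np.float64(0.00026582794663691545)) [-0.29 -0.47 -0.94]
push2 True (np.float64(-0.00715362864937762), np.float64(0.00044340561734438407)) [-0.17 -0.37  0.91] 15.425
```

View pics/p1.png

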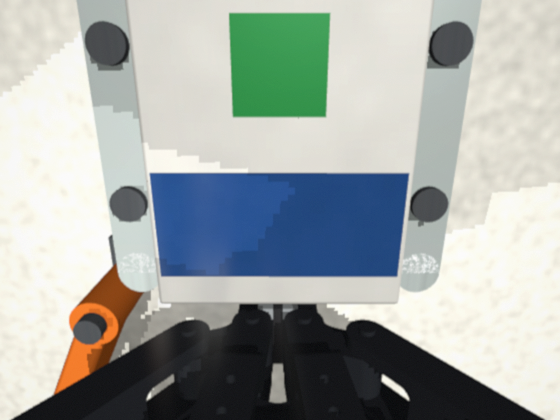

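The force stop came at jig x = −7 mm, as predicted for a home carton. I'll back off and verify before touching the gate.

Run:
```python
from rig import *
from h import *
R=Rz(JY)@R0
move_l(J(-.05,0,.05),R,feed=.15)
move_l(J(-.05,0,.26),R,feed=.25)
p,d,c=wshot('v1')
P=cloud(d,c);z=P[...,2]
m=((d>0)&(z>.054)&(z<.07)&(np.abs(P[...,0]-.64)<.06)&(P[...,1]>.15)&(P[...,1]<.33)).astype(np.uint8)
n,l,s,cc=cv2.connectedComponentsWithStats(m);i=1+np.argmax(s[1:,4])
q=P[l==i];r=cv2.minAreaRect((q[:,:2]*1000).astype(np.float32));print(r,'jig',toJ(np.array(r[0])/1000),np.median(q[:,2]))
o=[(a[0],a[1]) for a in cents(p,'orange',60)[0]];print(o,sense()['time_s'])
```

```text
((642.426513671875, 238.5275115966797), (89.32587432861328, 80.24356079101562), 88.45404052734375) jig (np.float64(0.04852940207620334), np.float64(-0.0002208476292201487)) 0.06110343851886332
[(array([189.44, 167.76]), np.int32(1225))] 16.9417
```

View pics/v1.png

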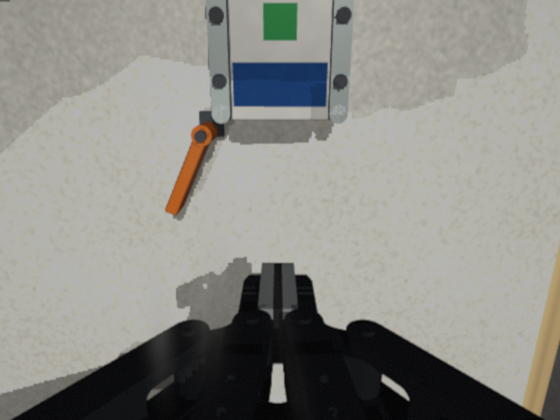

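The carton's rear edge is at jig x ≈ 3.9 mm (home is 4), y ≈ 0, yaw matching the jig, and the gate is still open at about 2 rad. The nose is cropped at the top of the picture. Now I'll swing the gate shut, pushing from its outer side along an arc.

Run:
```python
from rig import *
from h import *
R=Rz(JY)@R0
def tp(th,extra=0,r=.058,z=.050):
    b=np.array([-np.sin(th),-np.cos(th)]);n=np.array([-np.cos(th),np.sin(th)])
    e=.006+.011*abs(np.cos(th))+.0075*abs(np.sin(th))+extra
    q=np.array([-.01,.068])+r*b+e*n
    return J(q[0],q[1],z)
move_l(tp(2.0,.016,z=.26),R,feed=.25)
h=move_l(tp(2.0,.016,z=.05),R,feed=.2,until_force=6);print('dn',h,toJ(sense()['position']))
if not h:
    for th in np.linspace(1.95,0.15,13):
        h=move_l(tp(th),R,feed=.09,until_force=10)
        s=sense();f=s['wrist_force'];print(round(th,2),h,np.round([f[:2]@JU,f[:2]@JV,f[2]],1))
        if h:break
print(sense()['time_s'])
wshot('g2')
```

```text
dn False (np.float64(-0.04877949250106364), np.float64(0.12154809339219573))
1.95 False [ 0.2 -0.   0. ]
1.8 False [ 0.6 -0.2 -0.9]
1.65 False [-0.2 -0.4  0.1]
1.5 False [0.  0.3 0.8]
1.35 False [-0.5 -0.  -0.3]
1.2 False [-0.3 -0.  -0. ]
1.05 False [-0.4 -0.9 -1.2]
0.9 False [ 0.2  0.3 -1.1]
0.75 False [0.3 1.3 0.7]
0.6 False [-0.1  0.1  0.4]
0.45 False [-0.2 -0.2 -0.4]
0.3 False [0.7 0.6 0.2]
0.15 False [-0.7 -0.4  0.6]
22.2
```

View pics/g2.png

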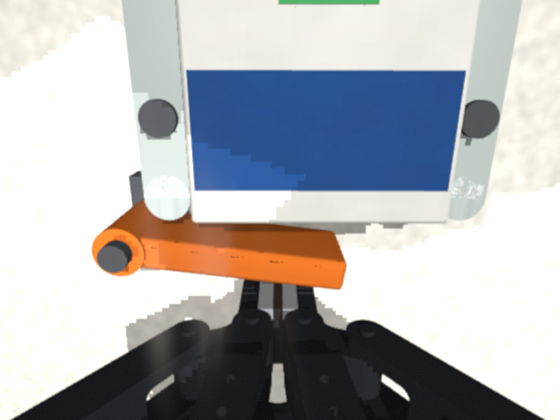

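The gate follows the fingers and is nearly shut, with its pin at (113,256) and tip at (343,260). Now the final press against its stop.

Run:
```python
from rig import *
from h import *
R=Rz(JY)@R0
x,y=toJ(sense()['position'])
h=move_l(J(-.010,.012,.05),R,feed=.03,until_force=9)
s=sense();print(h,(x,y),toJ(s['position']),s['time_s'])
sleep(.3)
move_l(J(-.06,.012,.05),R,feed=.12)
move_l(J(-.075,.01,.24),R,feed=.25)
p,d,c=wshot('f1')
# gate angle from bar top edges: orange pixels with depth z~.05
P=cloud(d,c);m=cents(p,'orange',60)[1]
k=(m>0)&(d>0)&(P[...,2]>.045)&(P[...,2]<.056)
q=(P[k][:,:2]-JO)@np.stack([JU,JV],1)
far=q[q[:,1]<.055]
f=np.polyfit(far[:,1],far[:,0],1);print('bar mean jx',far[:,0].mean(),'y range',far[:,1].min(),far[:,1].max(),'slope angle',np.arctan(f[0]))
r=cv2.minAreaRect((far*1000).astype(np.float32));print(r)
m=((d>0)&(P[...,2]>.056)&(P[...,2]<.07)&(np.abs(P[...,0]-.64)<.06)&(P[...,1]>.15)).astype(np.uint8)
q=P[m>0];r=cv2.minAreaRect((q[:,:2]*1000).astype(np.float32));print('carton',r)
t,dt=camera('top');np.savez('top2.npz',p=t,d=dt);cv2.imwrite('pics/top2.png',cv2.convertScaleAbs(t[:,:,::-1],alpha=1.3))
for g in cents(t,'green')[0]:print(g[0])
print(sense()['time_s'])
```

```text
True (np.float64(-0.035835289677947316), np.float64(0.013112665550228263)) (np.float64(-0.026963555753061922), np.float64(0.012538264207725268)) 22.7667
bar mean jx -0.009312293640526053 y range -0.01156921200592209 0.054904008597551054 slope angle -0.0010168751411823308
((-9.706911087036133, 21.669572830200195), (10.817113876342773, 66.4695053100586), 0.09643097966909409)
carton ((642.1571044921875, 224.40347290039062), (60.6304817199707, 80.19794464111328), 88.63539123535156)
[309. 232.]
[369.05 235.06]
24.4917
```

View pics/f1.png

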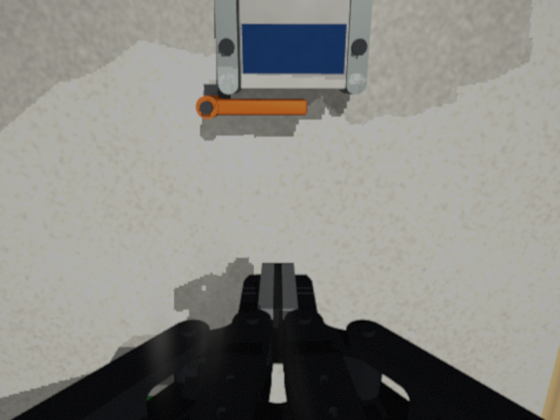

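View pics/top2.png

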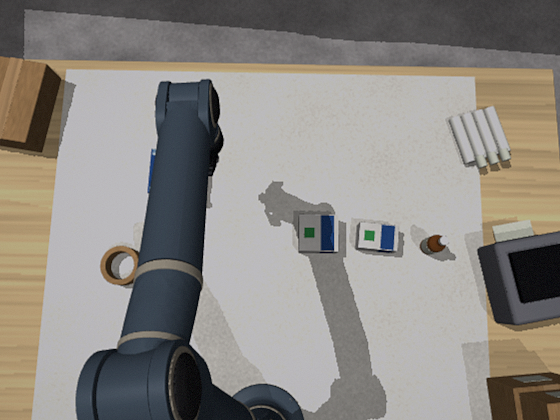

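Gate angle reads about 0.00 rad, the carton rear is at jig x ≈ 4 mm, and the other cartons' pixels haven't changed. One last look straight at the carton nose and stop, then I'll hand in.

Run:
```python
from rig import *
from h import *
R=Rz(JY)@R0
move_l(J(.06,0,.26),R,feed=.25)
p,d,c=wshot('f2')
P=cloud(d,c);z=P[...,2]
m=(d>0)&(z>.056)&(z<.07)&(np.abs(P[...,0]-.64)<.06)&(P[...,1]>.15)&(P[...,1]<.34)
r=cv2.minAreaRect((P[m][:,:2]*1000).astype(np.float32));print('carton',r,'jig',toJ(np.array(r[0])/1000))
s=sense();print(s['wrist_force'].round(2),s['time_s'])
finish_job()
```

```text
carton ((642.6286010742188, 244.3693084716797), (99.43394470214844, 80.18993377685547), 88.54668426513672) jig (np.float64(0.05437446063605571), np.float64(-0.0002730058389515053))
[ 0.52 -0.09  0.26] 25.2417
the job is handed in; nothing more can be done
```

View pics/f2.png

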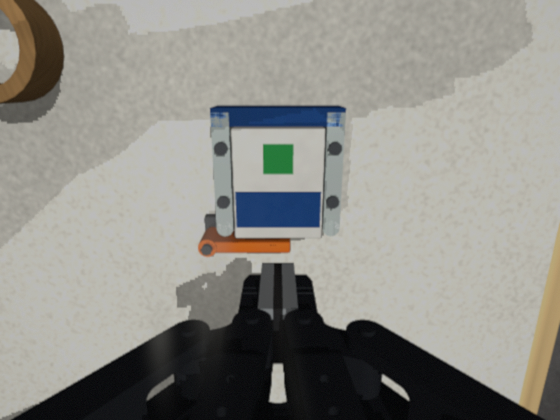

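The 80 mm carton (carton_b) is home in the lane with the gate shut behind it, and I handed the job in at about 25 s of the 72 s allowed. I gripped it near its rear and carried it about 4 mm clear of the bench past the open gate and into the lane. There I set it down, released it and pushed it to the stop with closed fingers. Then I swung the gate shut from its outer side until it met its stop.

**Last checks**
- **Carton:** its centre measured at jig x = 54.4 mm, y = −0.3 mm, in line with the lane within 0.01 rad. The last picture shows its nose against the blue stop (about row 127).
- **Gate:** it measured about 0.001 rad, which is shut.
- **Other things:** the other two cartons show no pixel change in the top view. The bottle and tape roll look unmoved there, but I judged those two by eye only.
- **Robot:** it ended clear of everything, with wrist force about 0.

**Disagreements:** The fixed-camera triangulation put the carton tops at 66 mm, against 61 mm from the wrist views and depth and 60 mm in the text. I worked from the wrist measurements. In the check before closing the gate, the carton's nose was cropped out of the picture, so I judged "home" from its rear edge at 3.9 mm. The last view confirmed it.

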